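# Roll two lathe blanks home under the guard of the infeed rack

### The arm

A 6-joint arm with a two-finger parallel gripper is mounted at the origin on the work surface. World frame = base frame: x ahead of the robot, y to its left, z up, the work surface at z = 0. Lengths are in m, angles in degrees, forces in N, time in s.
With the tool pointing down it reaches from about 0.35 to 0.875 m from the base axis. Payload 4.2 kg.
Tool frame: the origin (TCP) lies midway between the tips of the shut fingers; the grasp point (between the pads) lies 19 mm behind it; z points along the fingers, y is the direction in which the jaws open and shut (so a half turn about z gives the same grasp; the last joint's range is limited). The gripper opens to 87 mm and grips with 3 to 60 N. Pads are 19 mm wide; open, the fingers measure 117 mm over their backs; the gripper's body (75 mm by 190 mm) begins 51 mm behind the grasp point.
Start: joints at [-56.459, 22.042, 0.453, 0, -68.411, -14.817], TCP at [0.201, -0.592, 0.223] pointing down, gripper open.
Joint ranges: [-179.83, 179.83], [-69.29, 118.12], [-61.27, 80.66], [-181.25, 117.63], [-171.15, -9.14], [-177.46, 177.46]. Speed limits (degrees/s): [159.86, 159.86, 180, 180, 180, 180].

### API

Orientations are given as a 3x3 rotation matrix whose columns are the frame's x, y, z axes.
In Python, from station import r gives the robot as it stands.
- The arm moves only by the tool servo_tool, never from a script. Its arguments are lists of equal length, an entry for each row: "slide": the shift along the world's x, y, z in units of 60 mm (1.0 is 60 mm), a list of three; "twist": the turn, a rotation vector about the world's x, y, z in units of 6 degrees (1.0 is 6 degrees), a list of three; "gripper": the closure, from 0 (fully open) to 1 (shut). In form: {"slide": [[x, y, z], ...], "twist": [[wx, wy, wz], ...], "gripper": [gripper, ...]}. A call has 1 to 12 rows; each row shifts and turns the commanded pose from where the row before left it; what a row does not reach is not made up. A row lasts 1/8 s, in which the tool goes at most 62.5 mm and 10.7 degrees, less where a joint would pass 70% of its speed; a pose out of reach is approached as far as the arm can. A call is refused whole if a number of a shift passes 1 or a number of a turn 1, either way. A call with a gripper value outside its range is refused whole. The fingers move at their own pace and stop on an object; the grip force is fixed at half the most. Time passes only in rows, so rows that do not move let the fingers close. It gives the time, the measured TCP pose, the force and the opening at its end, in the units of the state.
- r.sense(): the state, without advancing time (a new reading comes with each control period).
- r.capture(name): name is "scene" or "top" or "wrist"; returns a dict with "image" (420x560x3 uint8, blue, green, red), "intrinsics" (3x3 intrinsics, pixels), "R" (3x3) and "t" (3): a world point X has camera coordinates R X + t. Camera axes: x right, y down, z forward; pixel columns grow to the right and rows downward; lengths in m; the calibration is good to about 2 mm. A picture is of the moment at which its call begins. There is no depth.
- r.finish_job(): hands the job in, once; it reports no verdict.
The state is a dict: "time_s": time; "joints": joint angles; "joint_velocities": joint speeds; "effort": joint torques, N m; "tcp_pos": TCP position; "ee_rot": TCP orientation; "wrist_force": force on the tool from outside, world axes, zero at the start; "moment": the same for the moment, N m; "gripper_width": opening from 0.0 (shut) to 1.0 (fully open).
Only numpy, scipy, OpenCV 4.12 (cv2) and the standard library are available. Lean on these libraries where they do the work, as an engineer would, in place of code of your own. Each camera call takes 0.05 s, during which the arm holds its last target.

### The job

Get the lathe's infeed rack ready: first clear the spanner that was left lying across its side guides into the tool tray. Then take the push paddle and, pushing gently with its blade only, roll both aluminium blanks along the rails under the clear guard, until the leading one has dropped fully home in the nest at the stop and the other stands square against it or close behind it. Keep the gripper itself off the blanks, lay the paddle flat in the tool tray beside the spanner, and leave the other things on the bench where they are.

Things in the scene. Friction and masses are not known exactly. Their poses are not given: they have to be found in the camera images.
- rack: Infeed rack fixed to the bench, 126 mm wide (its x), 376 mm long (its y, from -210 to +166 mm). Two level rails with rubber tops run along y at x = -32 and +32 mm (16 mm wide), tops 30 mm above the bench, from the open end at y = +166 mm to y = -154 mm. Blanks travel towards -y. Nothing covers the track from y = +166 to -90 mm. Origin on the bench, mid-width, 170 mm before the nest; z up.
- guides (a point): Point at rail-top height above the rack's origin. Beside the track, along the whole length, stand steel side guides at x = -58.5 and +58.5 mm of the rack (5 mm thick, 112 mm clear between them), tops 46 mm above the bench. Axes as the rack's.
- guard_entrance (a point): Mid-width of the entrance of the clear guard, at rail-top height, at the rack's y = -90 mm (yellow strip on the roof's edge). From here to y = -210 mm the track is covered by side panels on the guides and a roof, underside 90 mm and top 94 mm above the bench. Axes as the rack's.
- nest (a point): Centre of a blank lying fully home in the nest, 44 mm above the bench (on the rails a blank's centre is at 50 mm), at the rack's y = -170 mm. The nest is two cross rods 8 mm thick, 16 mm before and beyond this point, tops level with the rails: a blank drops 6 mm between them. The stop plate's face is 22 mm beyond, 62 mm high. Axes as the rack's.
- blank_1: Plain aluminium bar blank, cylinder 40 mm in diameter, 100 mm long, about 0.34 kg, lying across the rails (roughly along the rack's x). Origin at its centre; its x axis is the cylinder's axis, the other axes turn as it rolls. Rolling resistance on the rubber is about a tenth of its weight: it soon stops when no longer pushed.
- blank_2: Second blank, the same as blank_1. Either may lead, and either may be the one in the nest at the end.
- spanner: Double open-ended steel spanner, 160 mm long (its x), handle 16 mm wide and 7 mm thick, heads 30 mm wide and 8 mm thick, 0.14 kg. It lies flat across the tops of both side guides (underside 46 mm above the bench), before, between or behind the blanks. Origin on its underside at mid-length; z up.
- paddle: Push paddle, 176 mm long, 0.17 kg, standing on the bench on blade and tail foot. Upright white nylon blade at its +x end (80 mm wide along y, 38 mm high, 8 mm thick, front face at x = +125 mm), 12 mm stem, wooden grip, steel tail foot (x = -45 to -51 mm, z = 0 to 37 mm). Blade and foot reach down to z = 0. Origin at bottom level under the middle of the grip; +x points to the blade.
- paddle_grip (a point): Middle of the paddle's wooden grip, 25 mm above the paddle's origin. The grip is 90 mm long (paddle x = -45 to +45 mm), 20 mm wide (y) and 24 mm high (z = 13 to 37 mm of the paddle). Axes as the paddle's.
- paddle_face (a point): Middle of the front face of the paddle's blade, 125 mm ahead of and 19 mm above the paddle's origin.
- tool_tray: Grey open tool tray fixed to the bench, 170 mm (its x) by 240 mm (its y), 20 mm high, walls and floor 5 mm thick. Origin on the bench under its centre; z up. Empty at the start; it has room for the paddle and the spanner side by side, both along its y.
- oil_bottle: Bystander: grey oil bottle with black cap, 56 mm in diameter, 170 mm tall, standing. Origin at the centre of its underside.
- sample: Bystander: finished stepped aluminium part standing upright, 40 mm in diameter at the foot, 90 mm tall. Origin at the centre of its underside.
- spray_can: Bystander: spray can, 56 mm in diameter, 160 mm tall, standing. Origin at the centre of its underside.
- v_block: Bystander: dark steel vee block, 50 x 80 x 44 mm. Origin at the centre of its underside.
- caliper: Bystander: digital caliper, 200 mm long, 16 mm high, lying flat off the stop end of the rack. Origin under its middle.
- brush: Bystander: swarf brush, 200 mm long, lying flat beyond the rack. Origin under its middle.

How it is judged:
By the outcome, as a careful person would: the job done as asked, in the order asked, and still so for the second after the job is handed in, with the robot touching nothing.
It also fails if it takes over 72 s, if anything falls off the work surface, if the arm or the gripper's body presses on something with over 40 N, if the wrist force passes 120 N, or if a joint passes its speed limit or range.

## Working session

There is one attempt and no reset: what is moved stays moved. The work goes in short steps, Python scripts to look and compute and a tool call to move; the robot and the scene stay as the last step left them, time stands still between calls to the robot, and variables do not carry over. Pictures are saved under pics/ and viewed, and the job is handed in when it is done.

Besides the shell and the picture viewer there is one more tool, called after "Emit:" as a command line: name --argument value ..., lists and objects as JSON in quotes. servo_tool: Moves the arm, as the interface text tells. Its arguments: {"type":"object","properties":{"slide":{"type":"array","items":{"type":"array","items":{"type":"number"}}},"twist":{"type":"array","items":{"type":"array","items":{"type":"number"}}},"gripper":{"type":"array","items":{"type":"number"}}},"required":["slide","twist","gripper"]}

```bash
ls; mkdir -p pics; python3 - <<'E'
from station import r
import cv2,numpy as np
s=r.sense()
print(s)
for n in ("scene","top","wrist"):
    c=r.capture(n); cv2.imwrite(f"pics/{n}0.png",c["image"]); np.savez(f"pics/{n}0.npz",**c); print(n,c["intrinsics"],c["R"],c["t"])
E
```

```text
pics
{'time_s': 0.0, 'joints': array([-5.64597393e+01,  2.20908471e+01,  3.79171703e-01, -2.88672352e-02,
       -6.84103906e+01, -1.48166198e+01]), 'joint_velocities': array([-0.07700536, -0.07899792, -0.05837596, -0.01399051,  0.00396469,
        0.02635912]), 'effort': array([-1.26738973e-04, -3.90657306e+01,  1.87412131e+01,  4.21978757e+00,
        1.11231304e-02, -1.85868294e-04]), 'tcp_pos': array([ 0.20045112, -0.59134568,  0.22145486]), 'ee_rot': array([[-9.47137526e-01, -3.20826883e-01, -7.86620946e-04],
       [-3.20827834e-01,  9.47135345e-01,  2.03453706e-03],
       [ 9.23023180e-05,  2.17935629e-03, -9.99997621e-01]]), 'wrist_force': array([ 0.28372816, -0.07698742,  0.19879424]), 'moment': array([-0.03916893, -0.01475019, -0.02520674]), 'gripper_width': 0.9992782455822466}
scene [[422.85842814   0.         279.59715138]
 [  0.         422.85842814 211.51308953]
 [  0.           0.           1.        ]] [[ 0.48389967  0.87510151 -0.00620191]
 [ 0.62972125 -0.35311693 -0.69192455]
 [-0.60769421  0.33091658 -0.72194318]] [-0.22998239 -0.32275023  1.40989594]
top [[468.99822789   0.         269.0797893 ]
 [  0.         468.99822789 206.42180187]
 [  0.           0.           1.        ]] [[-0.01013008 -0.9998722   0.01236755]
 [-0.99381125  0.00869891 -0.11074086]
 [ 0.11061912 -0.01341282 -0.99377236]] [-0.03742423  0.56392758  1.33567218]
wrist [[315.99776216   0.         286.3686517 ]
 [  0.         315.99776216 208.8496805 ]
 [  0.           0.           1.        ]] [[-3.21938375e-01  9.46760271e-01  8.19307822e-04]
 [ 9.10461425e-01  3.09357680e-01  2.74513788e-01]
 [ 2.59645289e-01  8.91224711e-02 -9.61582814e-01]] [ 0.62455547 -0.03232583  0.39104561]
```

View pics/scene0.png

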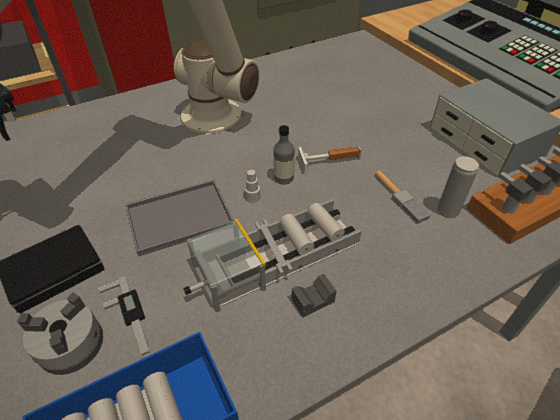

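View pics/top0.png

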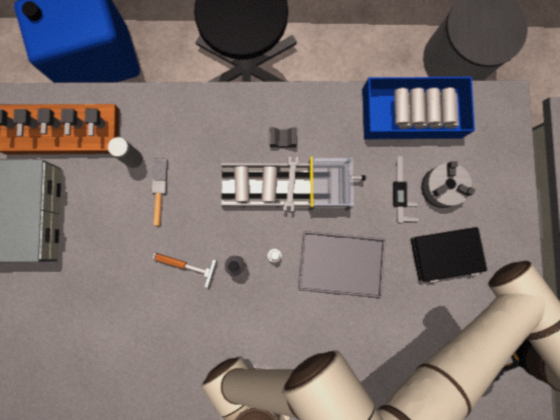

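View pics/wrist0.png

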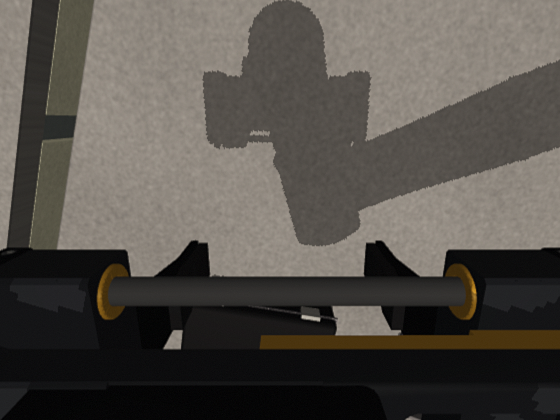

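The top view shows the rack at (222–352, 160–208) with its guard on the right. The blanks are at (241,184) and (269,184), and the spanner is at (291,185) ahead of them. The paddle is at (185,267) with its blade on the right, and the tray is at (341,265).

```bash
cat > h.py <<'E'
import numpy as np,cv2
def load(n): return dict(np.load(f"pics/{n}.npz"))
def ray(c,u,v):
    d=np.linalg.solve(c["intrinsics"],np.array([u,v,1.]));R=c["R"];return -R.T@c["t"],R.T@d
def onz(c,u,v,z):
    o,d=ray(c,u,v);return o+d*(z-o[2])/d[2]
def proj(c,X):
    p=c["intrinsics"]@(c["R"]@np.array(X,float)+c["t"]);return p[:2]/p[2]
E
python3 - <<'E'
import cv2
t=cv2.imread("pics/top0.png")
cv2.imwrite("pics/topA.png",cv2.resize(t[150:220,210:370],None,fx=5,fy=5,interpolation=cv2.INTER_CUBIC))
cv2.imwrite("pics/topB.png",cv2.resize(t[225:305,145:395],None,fx=3.2,fy=3.2,interpolation=cv2.INTER_CUBIC))
s=cv2.imread("pics/scene0.png")
cv2.imwrite("pics/sceneA.png",cv2.resize(s[130:310,120:370],None,fx=3.2,fy=3.2,interpolation=cv2.INTER_CUBIC))
E
```

```text
(no output)
```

View pics/topA.png

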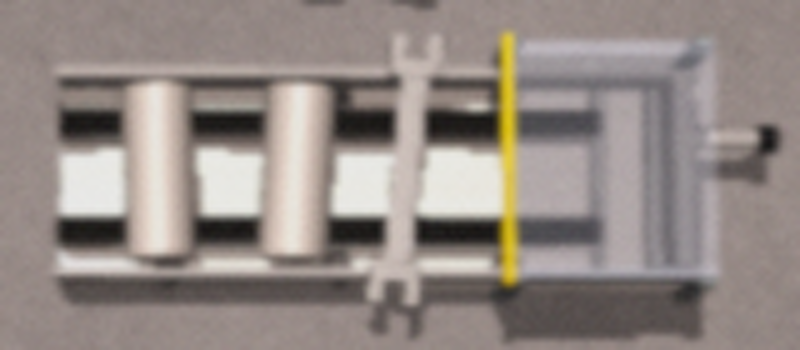

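View pics/topB.png

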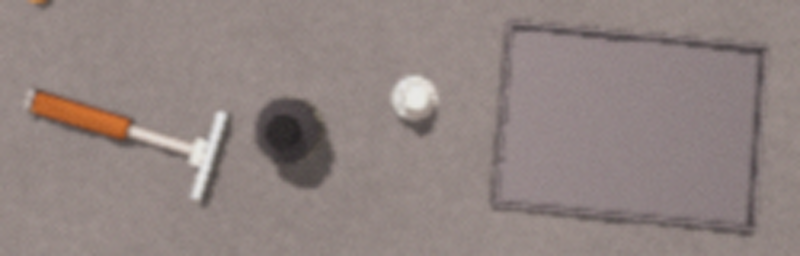

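View pics/sceneA.png

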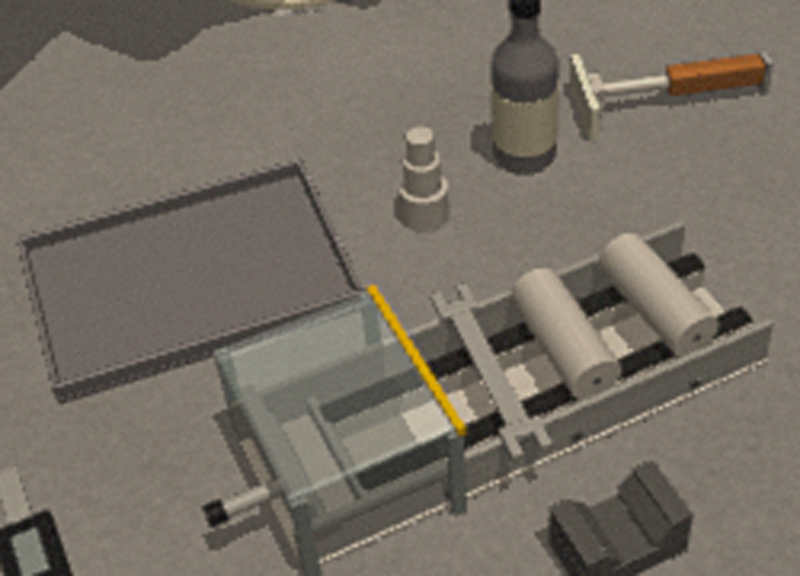

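```bash
python3 - <<'E'
from h import *
c=load("top0")
A=lambda u,v:(210+(u+.5)/5-.5,150+(v+.5)/5-.5)
B=lambda u,v:(145+(u+.5)/3.2-.5,225+(v+.5)/3.2-.5)
def p(n,uv,z): print(n,np.round(onz(c,*uv,z),4))
p("guide xhi openend",A(57,70),.046);p("guide xlo",A(57,272),.046)
p("yellow xhi",A(508,33),.094);p("yellow xlo",A(510,286),.094)
p("roof far xhi",A(715,40),.094);p("far xlo",A(717,278),.094)
for n,u,v in(("sp head hi",418,55),("sp head lo",394,290),("sp mid",406,172)): p(n,A(u,v),.053)
for n,u,v in(("b1 hi",158,82),("b1 lo",158,257),("b1 mid",158,168),("b2 hi",298,82),("b2lo",294,257)): p(n,A(u,v),.06)
for n,u,v,z in(("foot",29,100,.037),("grip start",34,102,.037),("grip end",130,129,.037),("blade hi",223,113,.038),("blade lo",198,200,.038)): p(n,B(u,v),z)
for n,u,v in(("tray",512,24),("t",765,48),("t",752,231),("t",493,208)): p(n,B(u,v),.02)
p("sample",B(413,98),.09);p("bottle",B(284,131),.17)
# masks for wood grip
m=cv2.inRange(c["image"],(0,30,110),(60,110,255)); 
n,l,st,ce=cv2.connectedComponentsWithStats(m)
for i in range(1,n):
    if st[i,4]>60:print(st[i],ce[i])
s=load("scene0")
E
```

```text
guide xhi openend [0.6885 0.0961 0.046 ]
guide xlo [0.5702 0.096  0.046 ]
yellow xhi [ 0.698 -0.162  0.094]
yellow xlo [ 0.5545 -0.1603  0.094 ]
roof far xhi [ 0.6931 -0.2789  0.094 ]
far xlo [ 0.558  -0.2759  0.094 ]
sp head hi [ 0.6944 -0.1138  0.053 ]
sp head lo [ 0.5573 -0.0979  0.053 ]
sp mid [ 0.6257 -0.1058  0.053 ]
b1 hi [0.6782 0.0367 0.06  ]
b1 lo [0.5767 0.0371 0.06  ]
b1 mid [0.6281 0.0369 0.06  ]
b2 hi [ 0.6776 -0.0439  0.06  ]
b2lo [ 0.576  -0.0406  0.06  ]
foot [0.4234 0.2888 0.037 ]
grip start [0.4216 0.2844 0.037 ]
grip end [0.3967 0.1985 0.037 ]
blade hi [0.4101 0.1155 0.038 ]
blade lo [0.3335 0.1375 0.038 ]
tray [ 0.4882 -0.1462  0.02  ]
t [ 0.4641 -0.3773  0.02  ]
t [ 0.2994 -0.3594  0.02  ]
t [ 0.3225 -0.126   0.02  ]
sample [ 0.4213 -0.0534  0.09  ]
bottle [0.3954 0.0527 0.17  ]
[   0  105  115   46 3121] [ 57.96571612 130.72669016]
[156 254  30  14 177] [169.08474576 260.76271186]
```

Emit:
servo_tool --slide '[[0.64, 0.73, 0], [0.64, 0.73, 0], [0.64, 0.73, 0], [0.64, 0.73, 0], [0.64, 0.73, 0], [0.64, 0.73, 0], [0.64, 0.73, 0], [0.64, 0.73, 0], [0.64, 0.73, 0], [0.64, 0.73, 0], [0.64, 0.73, 0], [0, 0, 0]]' --twist '[[0, 0, -0.38], [0, 0, -0.38], [0, 0, -0.38], [0, 0, -0.38], [0, 0, -0.38], [0, 0, -0.38], [0, 0, -0.38], [0, 0, -0.38], [0, 0, -0.38], [0, 0, -0.38], [0, 0, -0.38], [0, 0, 0]]' --gripper '[0.55, 0.55, 0.55, 0.55, 0.55, 0.55, 0.55, 0.55, 0.55, 0.55, 0.55, 0.55]'

```text
time_s: 1.65
tcp_pos: [0.625, -0.1069, 0.2211]
ee_rot: [[-0.994, 0.107, -0.001], [0.107, 0.994, 0.0], [0.001, 0.0, -1.0]]
wrist_force: [-0.8, -0.1, -0.0]
gripper_width: 0.452
```

```bash
cat > snap.py <<'E'
import sys,cv2,numpy as np
from station import r
for n in sys.argv[2:]:
    c=r.capture(n); f=n+sys.argv[1]; cv2.imwrite(f"pics/{f}.png",c["image"]); np.savez(f"pics/{f}.npz",**c)
s=r.sense(); np.set_printoptions(precision=4,suppress=True)
print(s["time_s"],s["tcp_pos"],"yawY",np.degrees(np.arctan2(s["ee_rot"][1,1],s["ee_rot"][0,1])),"z",s["ee_rot"][:,2],"F",s["wrist_force"],"w",s["gripper_width"],"j",s["joints"])
E
python3 snap.py 1 wrist
```

```text
1.7 [ 0.6236 -0.1084  0.2213] yawY 83.80290836018781 z [-0.0019  0.0001 -1.    ] F [-0.5065 -0.4395  0.0101] w 0.4514768673321364 j [   4.7575   22.926     1.6492   -0.0137  -68.8311 -100.9496]
```

View pics/wrist1.png

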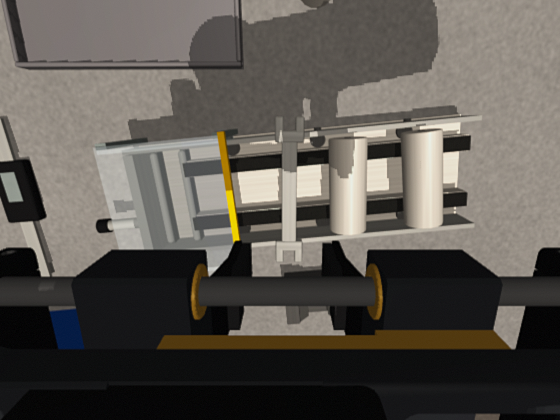

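The wrist view shows the spanner vertical, with heads at about (290,130) and (288,250), centred between the fingers. The yellow strip runs from (222,134) to (237,240), and the blanks are at (348,185) and (422,180).

```bash
python3 - <<'E'
import cv2
t=cv2.imread("pics/wrist1.png")
cv2.imwrite("pics/wA.png",cv2.resize(t[105:270,90:490],None,fx=2,fy=2,interpolation=cv2.INTER_CUBIC))
E
python3 - <<'E'
from h import *
c=load("wrist1")
def p(n,u,v,z): print(n,np.round(onz(c,u,v,z),4))
p("sp headlo",290,118,.054);p("sp headhi",288,260,.054)
for v in (150,190,225):
    row=c["image"][v].astype(int).sum(1)/3
    print(v,list(zip(range(276,304),row[276:304].astype(int))))
p("yel lo",219,133,.094);p("yel hi",240,242,.094)
p("guide lo end",480,117,.046);p("guide hi end",473,226,.046)
for a in((348,138),(348,232),(423,131),(423,226)): p("bl",*a,.06)
E
```

```text
sp headlo [ 0.5495 -0.0958  0.054 ]
sp headhi [ 0.7038 -0.1139  0.054 ]
150 [(276, np.int64(134)), (277, np.int64(131)), (278, np.int64(130)), (279, np.int64(126)), (280, np.int64(125)), (281, np.int64(109)), (282, np.int64(98)), (283, np.int64(112)), (284, np.int64(110)), (285, np.int64(111)), (286, np.int64(113)), (287, np.int64(113)), (288, np.int64(113)), (289, np.int64(112)), (290, np.int64(108)), (291, np.int64(109)), (292, np.int64(112)), (293, np.int64(114)), (294, np.int64(112)), (295, np.int64(112)), (296, np.int64(98)), (297, np.int64(85)), (298, np.int64(102)), (299, np.int64(104)), (300, np.int64(111)), (301, np.int64(112)), (302, np.int64(112)), (303, np.int64(112))]
190 [(276, np.int64(217)), (277, np.int64(203)), (278, np.int64(194)), (279, np.int64(137)), (280, np.int64(130)), (281, np.int64(125)), (282, np.int64(156)), (283, np.int64(192)), (284, np.int64(189)), (285, np.int64(190)), (286, np.int64(192)), (287, np.int64(193)), (288, np.int64(194)), (289, np.int64(192)), (290, np.int64(189)), (291, np.int64(192)), (292, np.int64(196)), (293, np.int64(195)), (294, np.
[... 379 characters left out ...]
int64(190)), (284, np.int64(188)), (285, np.int64(187)), (286, np.int64(189)), (287, np.int64(191)), (288, np.int64(190)), (289, np.int64(188)), (290, np.int64(186)), (291, np.int64(189)), (292, np.int64(192)), (293, np.int64(193)), (294, np.int64(190)), (295, np.int64(164)), (296, np.int64(114)), (297, np.int64(134)), (298, np.int64(137)), (299, np.int64(138)), (300, np.int64(136)), (301, np.int64(138)), (302, np.int64(136)), (303, np.int64(137))]
yel lo [ 0.5557 -0.1606  0.094 ]
yel hi [ 0.661  -0.1571  0.094 ]
guide lo end [0.5691 0.0984 0.046 ]
guide hi end [0.6879 0.0978 0.046 ]
bl [ 0.5748 -0.04    0.06  ]
bl [ 0.6748 -0.0453  0.06  ]
bl [0.5759 0.0346 0.06  ]
bl [0.6765 0.0358 0.06  ]
```

View pics/wA.png

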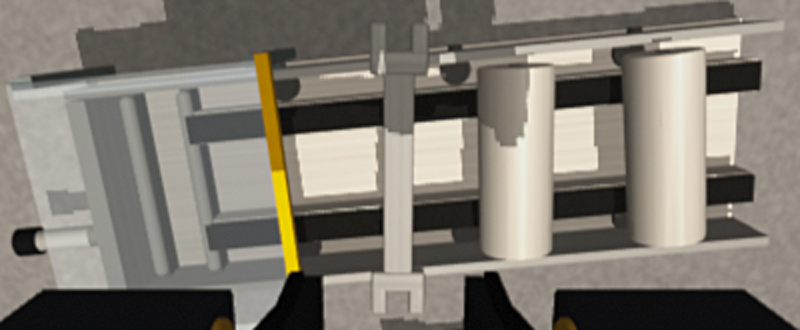

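Emit:
servo_tool --slide '[[0.05, 0.055, -0.6], [0, 0, -0.6], [0, 0, -0.6], [0, 0, -0.6], [0, 0, -0.19], [0, 0, -0.19], [0, 0, -0.19], [0, 0, 0], [0, 0, 0]]' --twist '[[0, 0, -0.05], [0, 0, 0], [0, 0, 0], [0, 0, 0], [0, 0, 0], [0, 0, 0], [0, 0, 0], [0, 0, 0], [0, 0, 0]]' --gripper '[0.55, 0.55, 0.55, 0.55, 0.55, 0.55, 0.55, 0.55, 0.55]'

```text
time_s: 2.82
tcp_pos: [0.6266, -0.1068, 0.0451]
ee_rot: [[-0.993, 0.116, 0.001], [0.116, 0.993, -0.0], [-0.001, 0.0, -1.0]]
wrist_force: [-0.2, 0.7, -0.1]
gripper_width: 0.453
```

```bash
python3 snap.py 2 wrist scene
```

```text
2.925 [ 0.6266 -0.1067  0.0451] yawY 83.35693904942019 z [ 0.0015  0.     -1.    ] F [-0.2168 -0.4714  0.1475] w 0.4492542052654067 j [   4.8983   32.5499   -9.9917    0.0081  -47.3748 -101.5469]
```

View pics/wrist2.png

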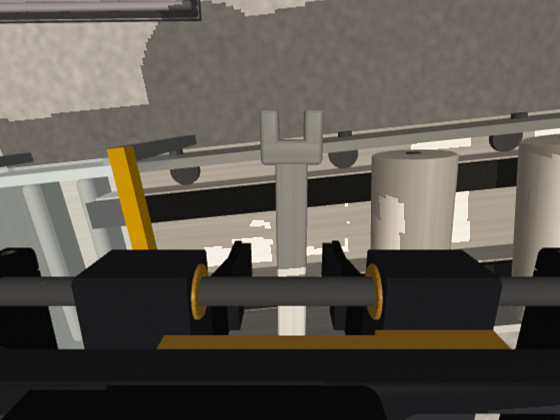

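View pics/scene2.png

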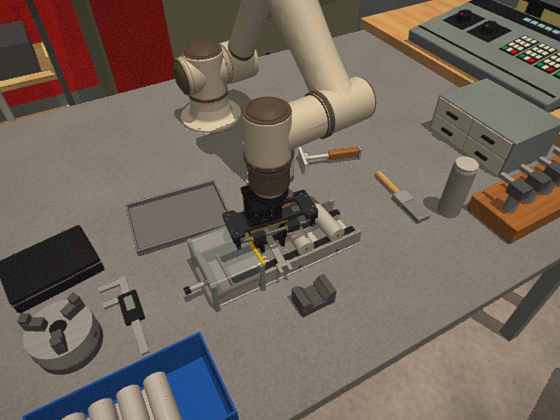

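The spanner handle sits at (290,290), midway between the fingers, and the guard and blanks are clear. I'll lower a touch and grip.

Emit:
servo_tool --slide '[[0, 0.02, -0.05], [0, 0, 0], [0, 0, 0], [0, 0, 0], [0, 0, 0], [0, 0, 0], [0, 0, 0.1], [0, 0, 0.2], [0, 0, 0.3]]' --twist '[[0, 0, 0], [0, 0, 0], [0, 0, 0], [0, 0, 0], [0, 0, 0], [0, 0, 0], [0, 0, 0], [0, 0, 0], [0, 0, 0]]' --gripper '[0.55, 0.9, 1, 1, 1, 1, 1, 1, 1]'

```text
time_s: 4.05
tcp_pos: [0.6258, -0.1057, 0.0781]
ee_rot: [[-0.993, 0.116, -0.001], [0.116, 0.993, -0.0], [0.001, -0.0, -1.0]]
wrist_force: [-0.6, -0.6, -1.1]
gripper_width: 0.174
```

```bash
python3 snap.py 3 wrist
```

```text
4.1 [ 0.6279 -0.1058  0.0816] yawY 83.39269671751914 z [ 0.0053 -0.0007 -1.    ] F [ 1.1669 -0.0884  1.8373] w 0.1751838454167771 j [   4.9997   30.121    -8.1648    0.0846  -51.4131 -101.6596]
```

View pics/wrist3.png

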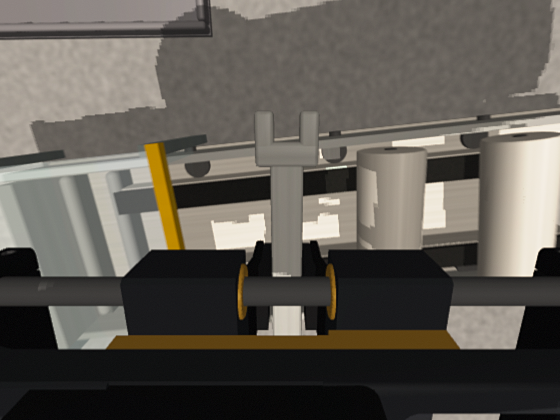

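Emit:
servo_tool --slide '[[0, 0, 0.5], [0, 0, 0.7], [0, 0, 0.5], [-0.21, -0.17, 0], [-0.21, -0.17, 0], [-0.21, -0.17, 0], [-0.21, -0.17, 0], [-0.21, -0.17, 0], [-0.21, -0.17, 0], [-0.21, -0.17, 0], [-0.21, -0.17, 0], [-0.21, -0.17, 0]]' --twist '[[0, 0, 0], [0, 0, 0], [0, 0, 0], [0, 0, 1], [0, 0, 1], [0, 0, 1], [0, 0, 1], [0, 0, 1], [0, 0, 1], [0, 0, 1], [0, 0, 1], [0, 0, 1]]' --gripper '[1, 1, 1, 1, 1, 1, 1, 1, 1, 1, 1, 1]'

```text
time_s: 5.6
tcp_pos: [0.5123, -0.1977, 0.1803]
ee_rot: [[-0.675, -0.738, 0.002], [-0.738, 0.675, -0.0], [-0.001, -0.001, -1.0]]
wrist_force: [0.8, 0.0, -1.5]
gripper_width: 0.178
```

Emit:
servo_tool --slide '[[-0.21, -0.17, 0], [-0.21, -0.17, 0], [-0.21, -0.17, 0], [-0.21, -0.17, 0], [-0.21, -0.17, 0], [-0.21, -0.17, 0], [0, 0, 0], [0, 0, 0]]' --twist '[[0, 0, 1], [0, 0, 1], [0, 0, 1], [0, 0, 1], [0, 0, 1], [0, 0, 1], [0, 0, 0], [0, 0, 0]]' --gripper '[1, 1, 1, 1, 1, 1, 1, 1]'

```text
time_s: 6.6
tcp_pos: [0.4375, -0.2585, 0.1799]
ee_rot: [[-0.117, -0.993, 0.001], [-0.993, 0.117, -0.0], [0.0, -0.001, -1.0]]
wrist_force: [0.0, 0.8, -1.3]
gripper_width: 0.177
```

```bash
python3 snap.py 4 wrist top
```

```text
6.7 [ 0.4376 -0.2583  0.1796] yawY 173.3213742365625 z [ 0.0007 -0.0001 -1.    ] F [-0.4727  0.3158 -2.3983] w 0.1761931565777804 j [-12.2277  12.845  -19.4396  -0.0033 -57.6742   5.5508]
```

View pics/wrist4.png

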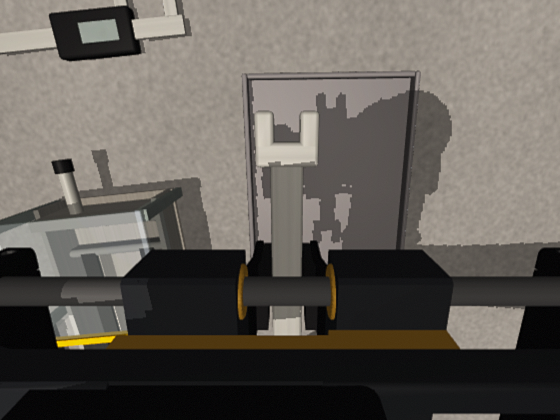

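View pics/top4.png

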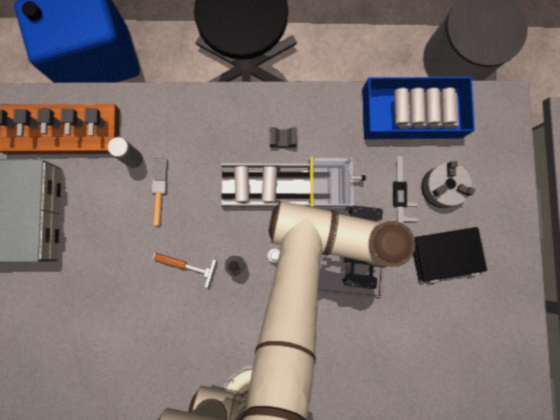

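The wrist view shows the spanner along the tray, near the tray's rack-side wall. The far corners are at (247,75) and (418,73).

```bash
python3 - <<'E'
from h import *
c=load("wrist4")
for a in((245,74),(418,72),(254,240),(402,245)): print(a,np.round(onz(c,*a,.02),4))
E
```

```text
(245, 74) [ 0.4629 -0.3789  0.02  ]
(418, 72) [ 0.3003 -0.3616  0.02  ]
(254, 240) [ 0.4787 -0.2114  0.02  ]
(402, 245) [ 0.3183 -0.1869  0.02  ]
```

Emit:
servo_tool --slide '[[0, 0, -0.6], [0, 0, -0.7], [0, 0, -0.7], [0, 0, -0.4], [0, 0, -0.2], [0, 0, -0.15], [0, 0, -0.1], [0, 0, 0], [0, 0, 0]]' --twist '[[0, 0, 0.06], [0, 0, 0], [0, 0, 0], [0, 0, 0], [0, 0, 0], [0, 0, 0], [0, 0, 0], [0, 0, 0], [0, 0, 0]]' --gripper '[1, 1, 1, 1, 1, 1, 1, 1, 1]'

```text
time_s: 7.82
tcp_pos: [0.4375, -0.2588, 0.009]
ee_rot: [[-0.11, -0.994, 0.001], [-0.994, 0.11, -0.0], [0.0, -0.001, -1.0]]
wrist_force: [-0.0, -0.8, -1.4]
gripper_width: 0.177
```

Emit:
servo_tool --slide '[[0, 0, -0.03], [0, 0, 0], [0, 0, 0], [0, 0, 0], [0, 0, 0.2], [0, 0, 0.5], [0, 0, 0.9], [0, 0, 0.9], [0, 0, 0.5], [0, 0, 0], [0, 0, 0]]' --twist '[[0, 0, 0], [0, 0, 0], [0, 0, 0], [0, 0, 0], [0, 0, 0], [0, 0, 0], [0, 0, 0], [0, 0, 0], [0, 0, 0], [0, 0, 0], [0, 0, 0]]' --gripper '[1, 0.7, 0.68, 0.68, 0.68, 0.68, 0.6, 0.5, 0.5, 0.5, 0.5]'

```text
time_s: 9.2
tcp_pos: [0.4363, -0.2583, 0.1862]
ee_rot: [[-0.11, -0.994, -0.001], [-0.994, 0.11, 0.001], [-0.001, 0.001, -1.0]]
wrist_force: [0.6, -0.2, -0.9]
gripper_width: 0.496
```

```bash
python3 snap.py 5 wrist
```

```text
9.25 [ 0.4361 -0.2583  0.1856] yawY 173.68752515574516 z [-0.0021  0.0009 -1.    ] F [-0.159  -0.2782  0.0047] w 0.49871275601698145 j [-12.2713  12.4613 -18.9799  -0.0301 -58.685    5.9745]
```

View pics/wrist5.png

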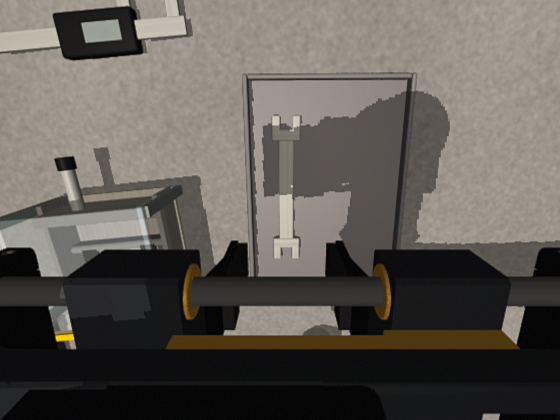

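The spanner lies flat in the tray, from (287,115) to (287,258). Next is the paddle, going over the bottle.

Emit:
servo_tool --slide '[[0, 0, 0.5], [0, 0.3, 0.5], [0, 0.9, 0], [0, 0.9, 0], [0, 0.9, 0], [0, 0.9, 0], [0, 0.9, 0], [0, 0.9, 0], [0, 0.9, 0], [-0.05, 0.9, 0], [-0.05, 0.9, 0], [-0.05, 0.87, 0]]' --twist '[[0, 0, 0], [0, 0, 0], [0, 0, -0.19], [0, 0, -0.19], [0, 0, -0.19], [0, 0, -0.19], [0, 0, -0.19], [0, 0, -0.19], [0, 0, -0.19], [0, 0, -0.19], [0, 0, -0.19], [0, 0, -0.19]]' --gripper '[0.5, 0.5, 0.5, 0.5, 0.5, 0.5, 0.5, 0.5, 0.5, 0.5, 0.5, 0.5]'

```text
time_s: 10.75
tcp_pos: [0.4272, 0.299, 0.245]
ee_rot: [[-0.304, -0.953, -0.002], [-0.953, 0.304, -0.003], [0.003, 0.001, -1.0]]
wrist_force: [1.3, -0.1, 0.3]
gripper_width: 0.5
```

Emit:
servo_tool --slide '[[0, 0, -0.4], [0, 0, 0]]' --twist '[[0, 0, 0], [0, 0, 0]]' --gripper '[0.5, 0.5]'

```text
time_s: 11.0
tcp_pos: [0.4265, 0.2967, 0.2193]
ee_rot: [[-0.303, -0.953, -0.005], [-0.953, 0.303, -0.006], [0.007, 0.003, -1.0]]
wrist_force: [-0.6, 0.3, -0.7]
gripper_width: 0.497
```

```bash
python3 snap.py 6 wrist
```

```text
11.05 [0.4275 0.2969 0.2209] yawY 162.3213754645734 z [-0.0026 -0.0038 -1.    ] F [-0.0255  0.8652 -0.1235] w 0.5015731709489565 j [ 52.6667  12.052  -14.0644   0.0124 -64.1458 -70.3506]
```

View pics/wrist6.png

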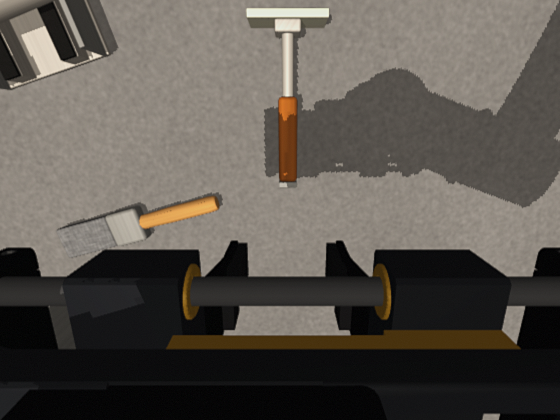

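The paddle is straight ahead and vertical in the image. The grip runs from (288,97) to (288,183) and the blade is at (247–329, 8–20).

```bash
python3 - <<'E'
from h import *
c=load("wrist6")
im=c["image"]
m=cv2.inRange(im,(0,20,70),(70,120,255));m[:, :270]=0;m[:,305:]=0;m[200:]=0
ys,xs=np.nonzero(m);print(xs.min(),xs.max(),ys.min(),ys.max())
ctr=[]
for v in range(ys.min(),ys.max()+1,8):
    x=xs[ys==v];ctr.append((v,x.min(),x.max()))
print(ctr)
a=onz(c,288,97,.037);b=onz(c,288,182,.037)
print("front",a,"rear",b,np.linalg.norm(a-b))
P=onz(c,247.5,9,.038);Q=onz(c,329,9,.038);print("blade front ends",P,Q,np.linalg.norm(P-Q),(P+Q)/2)
g=(a+b)/2;d=(P+Q)/2-g;print("mid",g,"dir",np.degrees(np.arctan2(d[1],d[0])),np.linalg.norm(d[:2]))
e=Q-P;print("perp",np.degrees(np.arctan2(e[1],e[0])))
E
```

```text
270 304 18 181Traceback (most recent call last):
  File "<stdin>", line 8, in <module>
    return umr_minimum(a, axis, None, out, keepdims, initial, where)
ValueError: zero-size array to reduction operation minimum which has no identity
```

```bash
python3 - <<'E'
from h import *
c=load("wrist6")
im=c["image"]
m=cv2.inRange(cv2.cvtColor(im,cv2.COLOR_BGR2HSV),(3,130,50),(20,255,255));m[:, :270]=0;m[:,305:]=0;m[200:]=0
ys,xs=np.nonzero(m);print(xs.min(),xs.max(),ys.min(),ys.max())
for v in(105,140,175): print(v,xs[ys==v].min(),xs[ys==v].max())
v0,v1=ys.min()-.0,ys.max()+1
a=onz(c,288,v0,.037);b=onz(c,288,v1,.037)
print("front",a,"rear",b,np.linalg.norm(a-b))
P=onz(c,247.5,9,.038);Q=onz(c,329,9,.038);print("blade front ends",P,Q,np.linalg.norm(P-Q),(P+Q)/2)
g=(a+b)/2;d=(P+Q)/2-g;print("mid",g,"dir",np.degrees(np.arctan2(d[1],d[0])),np.linalg.norm(d[:2]))
e=Q-P;print("perp",np.degrees(np.arctan2(e[1],e[0])))
E
```

```text
278 296 97 181
105 278 296
140 279 296
175 279 296
front [0.39440185 0.20327683 0.037     ] rear [0.42120847 0.28821426 0.037     ] 0.0890671780655392
blade front ends [0.40750394 0.11519866 0.038     ] [0.33266594 0.13887572 0.038     ] 0.07849413872522212 [0.37008494 0.12703719 0.038     ]
mid [0.40780516 0.24574554 0.037     ] dir -107.62793534857016 0.12455717092916546
perp 162.4438007427967
```

Emit:
servo_tool --slide '[[-0.32, -0.9, -0.2], [0, 0, -0.9], [0, 0, -0.9], [0, 0, -0.8], [0, 0, -0.4], [0, 0, -0.2], [0, 0, -0.1], [0, 0, 0], [0, 0, 0]]' --twist '[[0, 0, 0], [0, 0, 0], [0, 0, 0], [0, 0, 0], [0, 0, 0], [0, 0, 0], [0, 0, 0], [0, 0, 0], [0, 0, 0]]' --gripper '[0.5, 0.5, 0.5, 0.5, 0.5, 0.5, 0.5, 0.5, 0.5]'

```text
time_s: 12.18
tcp_pos: [0.4094, 0.2442, 0.0135]
ee_rot: [[-0.304, -0.953, 0.002], [-0.953, 0.304, 0.002], [-0.002, -0.001, -1.0]]
wrist_force: [-0.6, -0.1, 0.1]
gripper_width: 0.503
```

```bash
python3 snap.py 7 wrist
```

```text
12.225 [0.4093 0.2441 0.0135] yawY 162.31427870212332 z [ 0.0014  0.0015 -1.    ] F [ 0.999  -0.4593  0.619 ] w 0.4998101094828683 j [ 50.4078  23.5793 -34.6079   0.0105 -31.6946 -68.1024]
```

View pics/wrist7.png

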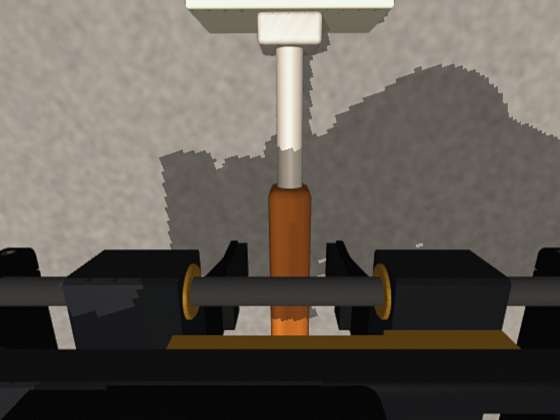

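The grip at (290,260) is centred between the fingers. Closing on it and lifting.

Emit:
servo_tool --slide '[[0, 0, -0.05], [0, 0, 0], [0, 0, 0], [0, 0, 0], [0, 0, 0], [0, 0, 0], [0, 0, 0.1], [0, 0, 0.3], [0, 0, 0.7], [0, 0, 0.7], [0, 0, 0], [0, 0, 0]]' --twist '[[0, 0, 0], [0, 0, 0], [0, 0, 0], [0, 0, 0], [0, 0, 0], [0, 0, 0], [0, 0, 0], [0, 0, 0], [0, 0, 0], [0, 0, 0], [0, 0, 0], [0, 0, 0]]' --gripper '[0.5, 0.9, 1, 1, 1, 1, 1, 1, 1, 1, 1, 1]'

```text
time_s: 13.72
tcp_pos: [0.4081, 0.243, 0.117]
ee_rot: [[-0.305, -0.953, -0.001], [-0.953, 0.305, -0.001], [0.001, 0.001, -1.0]]
wrist_force: [0.3, -0.8, -2.5]
gripper_width: 0.231
```

```bash
python3 snap.py 8 wrist scene
```

```text
13.825 [0.408  0.2427 0.1162] yawY 162.28660405733717 z [-0.0023 -0.0022 -1.    ] F [ 0.252  -0.1603 -2.2558] w 0.22054705705054137 j [ 50.4059  14.1162 -28.5176  -0.0265 -47.549  -68.1013]
```

View pics/wrist8.png

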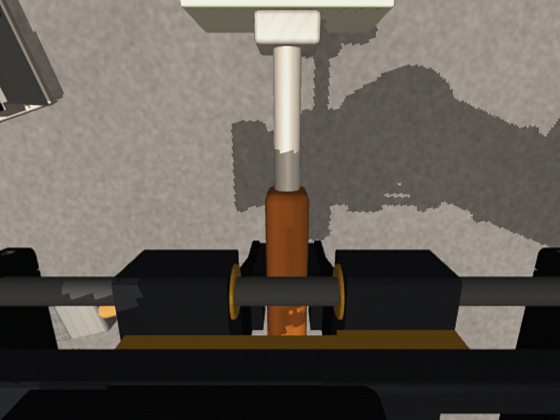

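View pics/scene8.png

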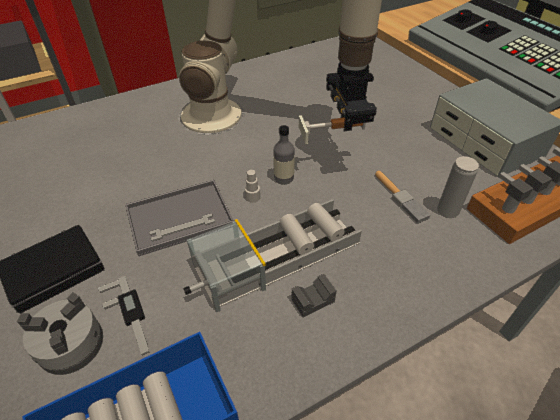

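The paddle is held level and the spanner is visible in the tray. Next it goes above the track behind the rear blank.

Emit:
servo_tool --slide '[[0.6, -0.1, 0], [0.7, -0.14, 0], [0.7, -0.14, 0], [0.7, -0.14, 0], [0.6, -0.14, 0], [0.38, -0.14, 0], [0, 0, 0], [0, 0, 0]]' --twist '[[0, 0, 0.48], [0, 0, 0.48], [0, 0, 0.48], [0, 0, 0.48], [0, 0, 0.48], [0, 0, 0.48], [0, 0, 0], [0, 0, 0]]' --gripper '[1, 1, 1, 1, 1, 1, 1, 1]'

```text
time_s: 14.82
tcp_pos: [0.6285, 0.1953, 0.1158]
ee_rot: [[-0.008, -1.0, -0.003], [-1.0, 0.008, -0.001], [0.001, 0.003, -1.0]]
wrist_force: [0.3, 0.5, -1.6]
gripper_width: 0.226
```

```bash
python3 snap.py 9 wrist top
```

```text
14.925 [0.6286 0.1958 0.1169] yawY 179.60653984108697 z [-0.0015 -0.0006 -1.    ] F [-0.8441  0.391  -1.328 ] w 0.22813741441226237 j [ 31.3391  30.0775  -2.3211  -0.0174 -57.6933 -31.7232]
```

View pics/wrist9.png

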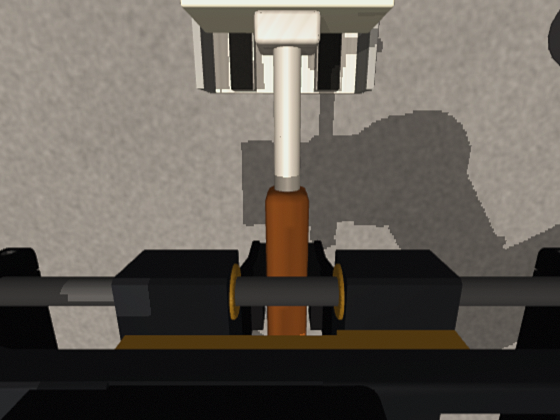

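View pics/top9.png

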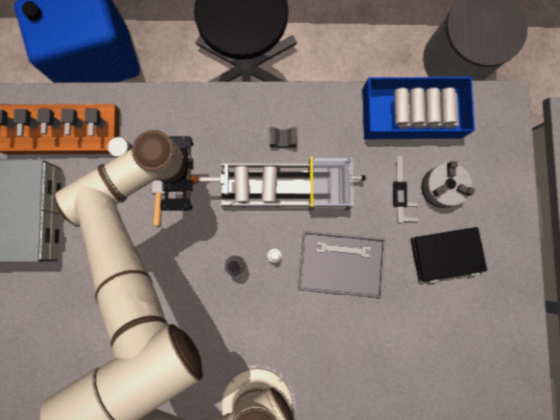

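```bash
python3 snap.py 10 scene; python3 - <<'E'
from h import *
c=load("wrist9");print("cam",-c["R"].T@c["t"])
t=load("top0")
print("can top",onz(t,120,147,.16)); print("brush",onz(t,160,160,.01),onz(t,157,224,.015))
for a in((195,92),(378,92)): print(onz(c,*a,.046))
E
```

```text
14.975 [0.6288 0.1959 0.1173] yawY 179.62461310929191 z [-0.0008 -0.0004 -1.    ] F [-0.0895 -0.339  -2.2741] w 0.22555416363210318 j [ 31.3472  30.0521  -2.3062  -0.008  -57.6932 -31.7183]
cam [0.62790396 0.12005523 0.27874932]
can top [0.71216535 0.35493971 0.16      ]
brush [0.70825351 0.28124503 0.01      ] [0.51644979 0.28593479 0.015     ]
[0.69050771 0.10125313 0.046     ]
[0.56369273 0.10209047 0.046     ]
```

View pics/scene10.png

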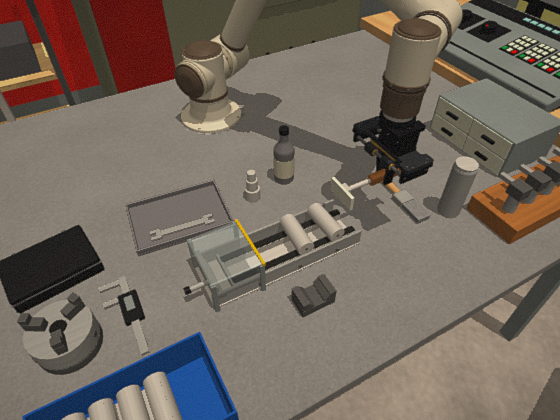

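The paddle is centred over the track with its blade just behind the rear blank, and the spray can and brush are clear. Lowering.

Emit:
servo_tool --slide '[[0, 0, -0.3], [0, 0, -0.4], [0, 0, -0.3], [0, 0, -0.2], [0, 0, 0], [0, 0, 0]]' --twist '[[0, 0, 0], [0, 0, 0], [0, 0, 0], [0, 0, 0], [0, 0, 0], [0, 0, 0]]' --gripper '[1, 1, 1, 1, 1, 1]'

```text
time_s: 15.72
tcp_pos: [0.6303, 0.1959, 0.0463]
ee_rot: [[-0.007, -1.0, 0.001], [-1.0, 0.007, 0.0], [-0.0, -0.001, -1.0]]
wrist_force: [0.7, 0.4, -1.5]
gripper_width: 0.228
```

```bash
python3 snap.py 11 wrist scene; python3 - <<'E'
import cv2
t=cv2.imread("pics/scene11.png")
cv2.imwrite("pics/sB.png",cv2.resize(t[170:310,180:440],None,fx=3,fy=3,interpolation=cv2.INTER_CUBIC))
E
```

```text
15.825 [0.6303 0.1959 0.0466] yawY 179.59130124364626 z [ 0.0018  0.0009 -1.    ] F [ 0.3186  0.3998 -1.0591] w 0.22776447141214543 j [ 31.2826  34.3742  -6.108    0.0147 -49.4031 -31.7008]
```

View pics/wrist11.png

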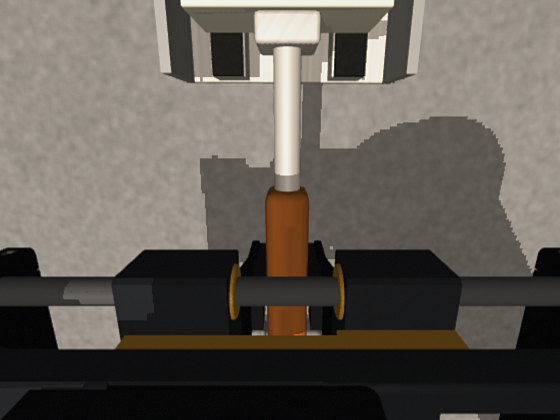

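View pics/sB.png

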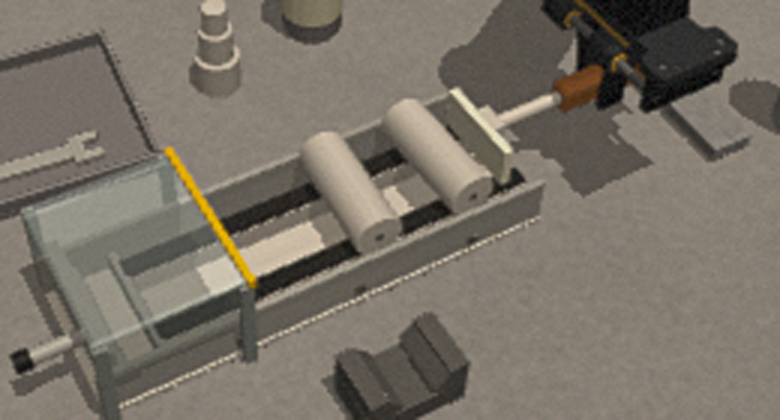

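The blade stands inside the guides behind the rear blank, at (480,130) in the crop. Pushing gently at about 48 mm/s.

Emit:
servo_tool --slide '[[0, -0.1, 0], [0, -0.1, 0], [0, -0.1, 0], [0, -0.1, 0], [0, -0.1, 0], [0, -0.1, 0], [0, -0.1, 0], [0, -0.1, 0], [0, -0.1, 0], [0, -0.1, 0], [0, -0.1, 0], [0, -0.1, 0]]' --twist '[[0, 0, 0], [0, 0, 0], [0, 0, 0], [0, 0, 0], [0, 0, 0], [0, 0, 0], [0, 0, 0], [0, 0, 0], [0, 0, 0], [0, 0, 0], [0, 0, 0], [0, 0, 0]]' --gripper '[1, 1, 1, 1, 1, 1, 1, 1, 1, 1, 1, 1]'

```text
time_s: 17.32
tcp_pos: [0.6295, 0.123, 0.0454]
ee_rot: [[-0.007, -1.0, -0.0], [-1.0, 0.007, -0.0], [0.0, 0.0, -1.0]]
wrist_force: [-0.1, 0.2, 0.1]
gripper_width: 0.223
```

```bash
python3 snap.py 12 top scene; python3 - <<'E'
import cv2,numpy as np
s=cv2.imread("pics/scene12.png");t=cv2.imread("pics/top12.png")
a=cv2.resize(s[180:310,180:380],None,fx=3,fy=3,interpolation=cv2.INTER_CUBIC)
b=cv2.resize(t[150:215,210:370],(600,244),interpolation=cv2.INTER_CUBIC)
cv2.imwrite("pics/c12.png",np.vstack([b,a[:350]]))
E
```

```text
17.425 [0.6293 0.1226 0.0453] yawY 179.5264377283874 z [-0.001  -0.0005 -1.    ] F [ 0.1639  0.0412 -1.2656] w 0.22680798214102127 j [ 25.4578  33.03    -9.0018   0.0035 -48.0309 -25.9337]
```

View pics/c12.png

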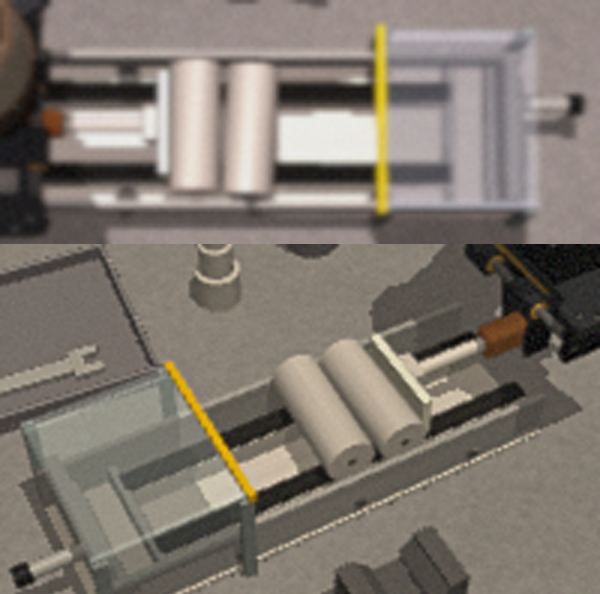

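Both blanks are rolling square together, at (195,125) and (252,125) in the top crop, with the blade flat behind them. Continuing.

Emit:
servo_tool --slide '[[0, -0.1, 0], [0, -0.1, 0], [0, -0.1, 0], [0, -0.1, 0], [0, -0.1, 0], [0, -0.1, 0], [0, -0.1, 0], [0, -0.1, 0], [0, -0.1, 0], [0, -0.1, 0], [0, -0.1, 0], [0, -0.1, 0]]' --twist '[[0, 0, 0], [0, 0, 0], [0, 0, 0], [0, 0, 0], [0, 0, 0], [0, 0, 0], [0, 0, 0], [0, 0, 0], [0, 0, 0], [0, 0, 0], [0, 0, 0], [0, 0, 0]]' --gripper '[1, 1, 1, 1, 1, 1, 1, 1, 1, 1, 1, 1]'

```text
time_s: 18.92
tcp_pos: [0.6303, 0.0523, 0.0462]
ee_rot: [[-0.007, -1.0, 0.002], [-1.0, 0.007, 0.001], [-0.001, -0.002, -1.0]]
wrist_force: [-0.7, 4.7, 0.7]
gripper_width: 0.229
```

Emit:
servo_tool --slide '[[0, -0.1, 0], [0, -0.1, 0], [0, -0.1, 0], [0, -0.1, 0], [0, -0.1, 0], [0, -0.1, 0], [0, -0.1, 0], [0, -0.1, 0], [0, -0.1, 0], [0, -0.1, 0]]' --twist '[[0, 0, 0], [0, 0, 0], [0, 0, 0], [0, 0, 0], [0, 0, 0], [0, 0, 0], [0, 0, 0], [0, 0, 0], [0, 0, 0], [0, 0, 0]]' --gripper '[1, 1, 1, 1, 1, 1, 1, 1, 1, 1]'

```text
time_s: 20.18
tcp_pos: [0.6306, -0.0075, 0.0464]
ee_rot: [[-0.007, -1.0, 0.002], [-1.0, 0.007, 0.001], [-0.001, -0.002, -1.0]]
wrist_force: [0.6, 6.4, 1.7]
gripper_width: 0.227
```

```bash
cat > rk.py <<'E'
import sys,cv2,numpy as np
k=sys.argv[1]
s=cv2.imread(f"pics/scene{k}.png");t=cv2.imread(f"pics/top{k}.png")
a=cv2.resize(s[200:310,180:310],(600,508),interpolation=cv2.INTER_CUBIC)[:350]
a=cv2.resize(s[210:300,185:335],(600,360),interpolation=cv2.INTER_CUBIC)
b=cv2.resize(t[152:212,260:380],(480,240),interpolation=cv2.INTER_CUBIC)
b=np.hstack([b,np.zeros((240,120,3),np.uint8)])
cv2.imwrite(f"pics/c{k}.png",np.vstack([b,a]))
E
python3 snap.py 13 top scene; python3 rk.py 13
```

```text
20.275 [ 0.6296 -0.0088  0.0458] yawY 179.5801089710802 z [ 0.0001 -0.0001 -1.    ] F [-0.629   0.2466 -0.6485] w 0.22427001054768642 j [ 13.9051  32.0738 -10.8099   0.0118 -47.1131 -14.333 ]
```

View pics/c13.png

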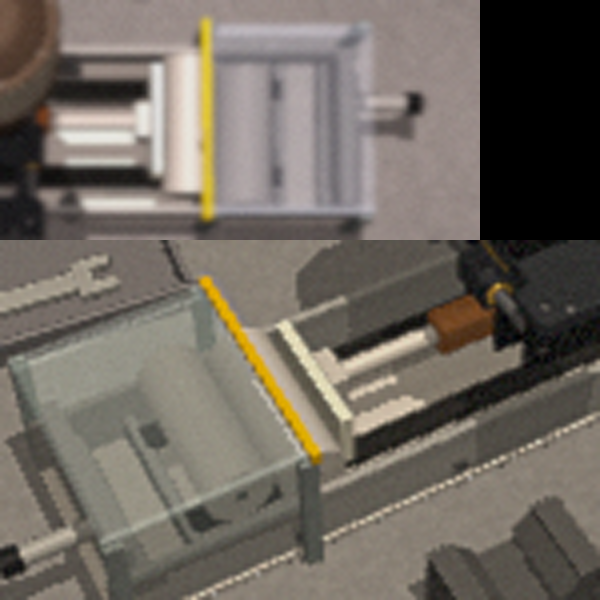

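The leading blank shows through the roof at (245,130) and the rear one is entering under the strip. Going slower now.

Emit:
servo_tool --slide '[[0, -0.06, 0], [0, -0.06, 0], [0, -0.06, 0], [0, -0.06, 0], [0, -0.06, 0], [0, -0.06, 0], [0, -0.06, 0], [0, -0.06, 0]]' --twist '[[0, 0, 0], [0, 0, 0], [0, 0, 0], [0, 0, 0], [0, 0, 0], [0, 0, 0], [0, 0, 0], [0, 0, 0]]' --gripper '[1, 1, 1, 1, 1, 1, 1, 1]'

```text
time_s: 21.28
tcp_pos: [0.63, -0.0369, 0.046]
ee_rot: [[-0.007, -1.0, 0.001], [-1.0, 0.007, 0.0], [-0.0, -0.001, -1.0]]
wrist_force: [-1.1, 4.2, 1.5]
gripper_width: 0.225
```

```bash
python3 snap.py 14 top scene; python3 rk.py 14
```

```text
21.375 [ 0.6293 -0.0379  0.0455] yawY 179.56614245646972 z [-0.0009 -0.0005 -1.    ] F [-0.554   0.6345 -0.9702] w 0.22261603239941383 j [ 11.2451  32.175  -10.6769   0.0283 -47.2035 -11.6982]
```

View pics/c14.png

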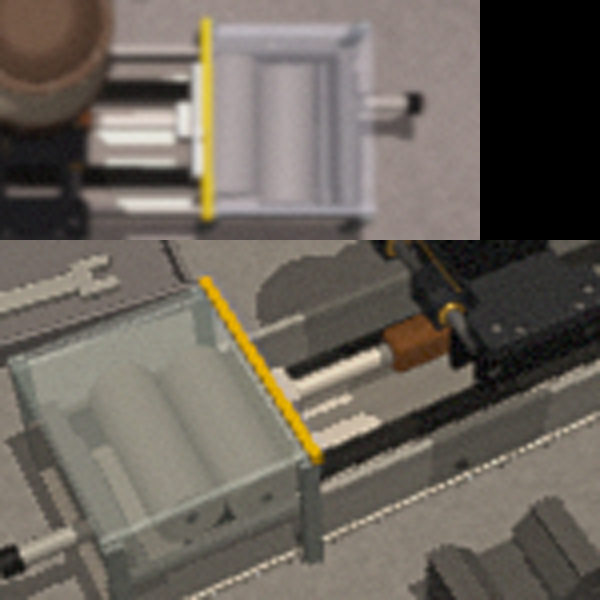

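Emit:
servo_tool --slide '[[0, -0.05, 0], [0, -0.05, 0], [0, -0.05, 0], [0, -0.05, 0], [0, 0, 0]]' --twist '[[0, 0, 0], [0, 0, 0], [0, 0, 0], [0, 0, 0], [0, 0, 0]]' --gripper '[1, 1, 1, 1, 1]'

```text
time_s: 22.0
tcp_pos: [0.6296, -0.0495, 0.0455]
ee_rot: [[-0.008, -1.0, -0.0], [-1.0, 0.008, -0.0], [0.0, 0.0, -1.0]]
wrist_force: [-1.0, 0.3, -1.8]
gripper_width: 0.227
```

```bash
python3 snap.py 15 top scene; python3 rk.py 15;  python3 - <<'E'
from h import *
for k in(14,15):
    c=load(f"top{k}")
    p=cv2.resize(c["image"][170:196,305:355],None,fx=4,fy=4,interpolation=cv2.INTER_CUBIC).astype(float).mean((0,2))
    print(k,np.round(p[::4]).astype(int).tolist())
print([ (u,round(onz(load("top15"),u,182,.06)[1],4)) for u in (310,320,330,340,350)])
E
```

```text
22.1 [ 0.6296 -0.0493  0.0455] yawY 179.57731302713452 z [-0.0001 -0.     -1.    ] F [ 0.3022  0.1177 -2.15  ] w 0.2244553063782338 j [ 10.1813  32.2402 -10.5294   0.0012 -47.238  -10.6048]
14 [137, 137, 137, 164, 202, 204, 176, 161, 160, 159, 161, 165, 167, 167, 164, 161, 157, 151, 142, 134, 136, 145, 151, 156, 161, 166, 169, 168, 165, 162, 157, 151, 144, 133, 124, 133, 138, 125, 113, 116, 131, 143, 147, 144, 141, 147, 158, 162, 154, 141]
15 [132, 131, 126, 120, 124, 139, 151, 162, 172, 178, 169, 149, 143, 149, 156, 161, 166, 169, 168, 166, 161, 156, 150, 141, 132, 132, 141, 150, 156, 161, 166, 169, 169, 166, 162, 156, 150, 141, 126, 120, 130, 143, 146, 143, 140, 147, 158, 162, 154, 140]
[(310, np.float64(-0.1607)), (320, np.float64(-0.1895)), (330, np.float64(-0.2183)), (340, np.float64(-0.2471)), (350, np.float64(-0.2759))]
```

View pics/c15.png

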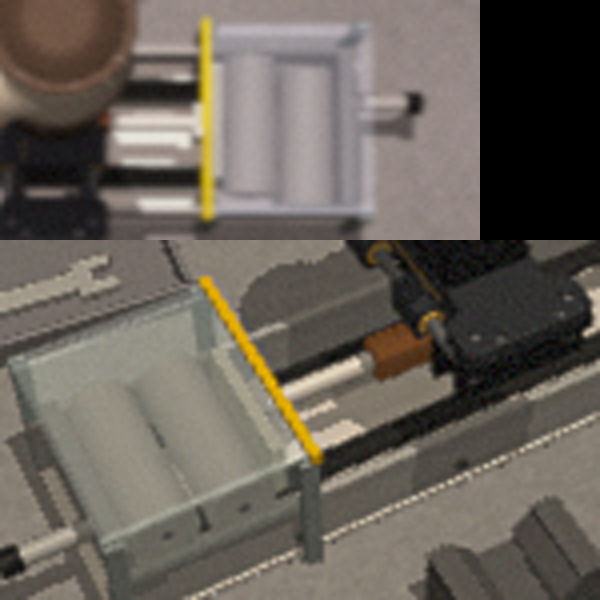

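The leading blank is now at column ≈336.5, so y≈−0.237, which is the nest. The rear blank follows at column 322, about 41 mm behind. I'll give a 2–3 mm nudge to seat them square, watching the force.

Emit:
servo_tool --slide '[[0, -0.02, 0], [0, -0.02, 0], [0, 0, 0], [0, 0, 0]]' --twist '[[0, 0, 0], [0, 0, 0], [0, 0, 0], [0, 0, 0]]' --gripper '[1, 1, 1, 1]'

```text
time_s: 22.6
tcp_pos: [0.6296, -0.0516, 0.0456]
ee_rot: [[-0.007, -1.0, 0.0], [-1.0, 0.007, 0.0], [-0.0, -0.0, -1.0]]
wrist_force: [-0.3, 0.0, -1.3]
gripper_width: 0.227
```

```bash
python3 snap.py 16 top scene; python3 rk.py 16;  python3 - <<'E'
from h import *
for k in(15,16):
    c=load(f"top{k}")
    p=cv2.resize(c["image"][170:196,305:355],None,fx=4,fy=4,interpolation=cv2.INTER_CUBIC).astype(float).mean((0,2))
    print(k,np.round(p[::4]).astype(int).tolist())
E
```

```text
22.7 [ 0.6297 -0.0516  0.0455] yawY 179.58466277223226 z [-0. -0. -1.] F [ 0.1224 -0.403  -1.956 ] w 0.22857241212069043 j [  9.9692  32.2558 -10.495    0.0015 -47.2506 -10.3856]
15 [132, 131, 126, 120, 124, 139, 151, 162, 172, 178, 169, 149, 143, 149, 156, 161, 166, 169, 168, 166, 161, 156, 150, 141, 132, 132, 141, 150, 156, 161, 166, 169, 169, 166, 162, 156, 150, 141, 126, 120, 130, 143, 146, 143, 140, 147, 158, 162, 154, 140]
16 [132, 132, 130, 119, 114, 131, 148, 157, 165, 176, 180, 169, 154, 149, 153, 160, 165, 168, 168, 166, 162, 157, 151, 144, 137, 135, 141, 150, 156, 160, 165, 169, 169, 166, 161, 156, 151, 141, 126, 120, 131, 143, 146, 142, 140, 146, 157, 162, 154, 140]
```

View pics/c16.png

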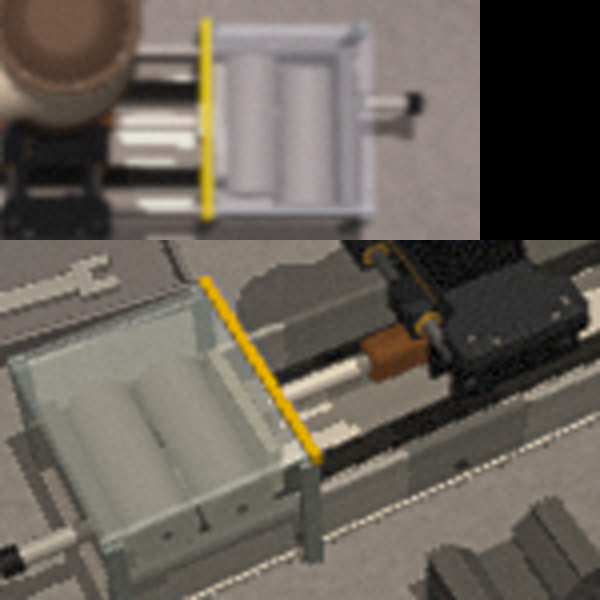

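Emit:
servo_tool --slide '[[0, -0.02, 0], [0, -0.02, 0], [0, 0, 0], [0, 0, 0]]' --twist '[[0, 0, 0], [0, 0, 0], [0, 0, 0], [0, 0, 0]]' --gripper '[1, 1, 1, 1]'

```text
time_s: 23.2
tcp_pos: [0.6299, -0.0534, 0.0456]
ee_rot: [[-0.007, -1.0, 0.001], [-1.0, 0.007, 0.001], [-0.001, -0.001, -1.0]]
wrist_force: [0.1, 4.1, -2.1]
gripper_width: 0.229
```

```bash
python3 snap.py 17 top scene; python3 rk.py 17;  python3 - <<'E'
from h import *
for k in(17,):
    c=load(f"top{k}")
    p=cv2.resize(c["image"][170:196,305:355],None,fx=4,fy=4,interpolation=cv2.INTER_CUBIC).astype(float).mean((0,2))
    print(k,np.round(p[::4]).astype(int).tolist())
E
```

```text
23.3 [ 0.6299 -0.0534  0.0456] yawY 179.59540980498173 z [ 0.0007  0.0006 -1.    ] F [-0.5323  4.7115 -0.6114] w 0.22438154601781174 j [  9.7825  32.2666 -10.4445  -0.0346 -47.2468 -10.1636]
17 [133, 133, 131, 124, 115, 122, 141, 153, 149, 151, 168, 170, 155, 147, 151, 157, 163, 167, 169, 168, 164, 159, 154, 147, 140, 136, 141, 150, 156, 161, 165, 168, 169, 166, 161, 156, 150, 140, 126, 120, 131, 143, 146, 142, 140, 147, 158, 162, 154, 140]
```

View pics/c17.png

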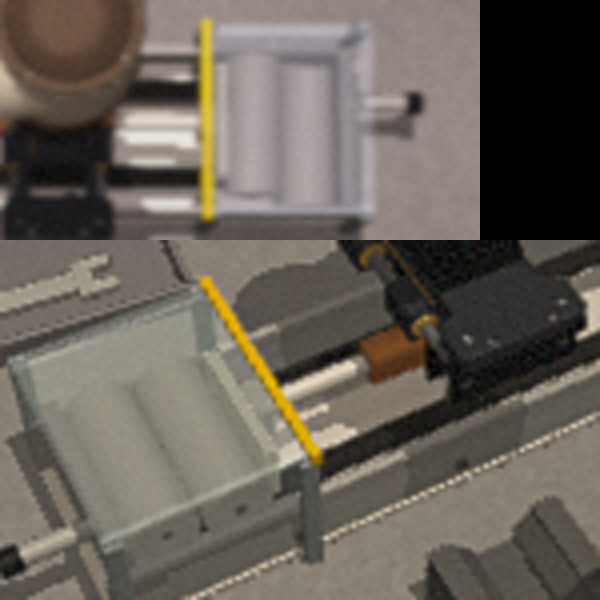

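The force is a steady 4–5 N, with the rear blank square against the nested leading one. I'll back out, lift and carry the paddle to the tray.

Emit:
servo_tool --slide '[[0, 0.1, 0], [0, 0.3, 0], [0, 0.5, 0], [0, 0.5, 0], [0, 0, 0.4], [0, 0, 0.8], [0, 0, 0.9], [0, 0, 0.9], [0, 0, 0.5], [0, 0, 0]]' --twist '[[0, 0, 0], [0, 0, 0], [0, 0, 0], [0, 0, 0], [0, 0, 0], [0, 0, 0], [0, 0, 0], [0, 0, 0], [0, 0, 0], [0, 0, 0]]' --gripper '[1, 1, 1, 1, 1, 1, 1, 1, 1, 1]'

```text
time_s: 24.55
tcp_pos: [0.6307, 0.0308, 0.2587]
ee_rot: [[-0.007, -1.0, 0.006], [-1.0, 0.007, 0.001], [-0.001, -0.006, -1.0]]
wrist_force: [0.8, 0.4, -2.1]
gripper_width: 0.227
```

Emit:
servo_tool --slide '[[-0.4, -0.4, 0], [-0.63, -0.57, 0], [-0.63, -0.57, 0], [-0.63, -0.57, 0], [-0.63, -0.57, 0], [-0.63, -0.57, 0], [-0.6, -0.5, 0], [-0.27, -0.25, 0], [0, 0, -0.5], [0, 0, -0.8], [0, 0, 0], [0, 0, 0]]' --twist '[[0, 0, -0.12], [0, 0, -0.12], [0, 0, -0.12], [0, 0, -0.12], [0, 0, -0.12], [0, 0, -0.12], [0, 0, -0.12], [0, 0, -0.12], [0, 0, 0], [0, 0, 0], [0, 0, 0], [0, 0, 0]]' --gripper '[1, 1, 1, 1, 1, 1, 1, 1, 1, 1, 1, 1]'

```text
time_s: 26.05
tcp_pos: [0.3651, -0.2102, 0.1783]
ee_rot: [[-0.107, -0.994, 0.0], [-0.994, 0.107, -0.001], [0.001, -0.001, -1.0]]
wrist_force: [-0.0, -0.3, -0.5]
gripper_width: 0.231
```

```bash
python3 snap.py 18 wrist scene top
```

```text
26.2 [ 0.3657 -0.2101  0.179 ] yawY 173.85261386478345 z [ 0.0032 -0.0008 -1.    ] F [-0.2914  0.5654 -1.9784] w 0.22335916237937528 j [ -7.6016   4.1964 -30.2424   0.0254 -55.3749   1.4398]
```

View pics/wrist18.png

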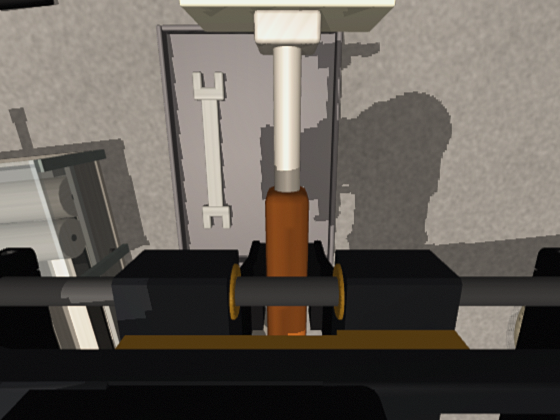

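View pics/scene18.png

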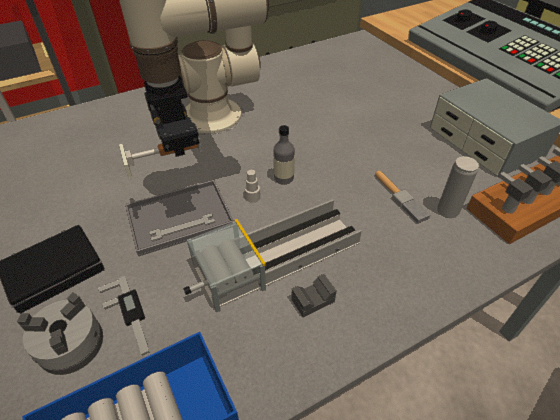

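```bash
python3 - <<'E'
from h import *
c=load("wrist18")
y=np.radians(-6.3);X=np.array([np.cos(y),np.sin(y)]);Y=np.array([-X[1],X[0]]);o=np.array([.394,-.2515])
def p(n,u,v,z):
    w=onz(c,u,v,z);d=w[:2]-o;print(n,np.round(w,4),"tray",np.round([d@X,d@Y],4))
p("FL corner",163,28,.02);p("FR corner",341,34,.02);p("L wall",184,250,.02);p("R wall",330,250,.02)
p("sp far",208,72,.013);p("sp near",216,228,.013)
p("blade L",182,5,.206);p("blade R",393,4,.206)
E
```

```text
FL corner [ 0.4602 -0.3765  0.02  ] tray [ 0.0795 -0.1169]
FR corner [ 0.2995 -0.3544  0.02  ] tray [-0.0826 -0.1127]
L wall [ 0.4833 -0.1598  0.02  ] tray [0.0787 0.1009]
R wall [ 0.324 -0.143  0.02 ] tray [-0.0815  0.1001]
sp far [ 0.4274 -0.3367  0.013 ] tray [ 0.0425 -0.081 ]
sp near [ 0.446  -0.1791  0.013 ] tray [0.0438 0.0777]
blade L [ 0.3914 -0.3304  0.206 ] tray [ 0.0061 -0.0787]
blade R [ 0.3126 -0.3223  0.206 ] tray [-0.0732 -0.0793]
```

Emit:
servo_tool --slide '[[0.05, 0, -0.5], [0, 0, -0.7], [0, 0, -0.7], [0, 0, -0.4], [0, 0, -0.2], [0, 0, -0.1], [0, 0, 0], [0, 0, 0]]' --twist '[[0, 0, 0], [0, 0, 0], [0, 0, 0], [0, 0, 0], [0, 0, 0], [0, 0, 0], [0, 0, 0], [0, 0, 0]]' --gripper '[1, 1, 1, 1, 1, 1, 1, 1]'

```text
time_s: 27.2
tcp_pos: [0.3682, -0.2101, 0.0224]
ee_rot: [[-0.107, -0.994, 0.002], [-0.994, 0.107, -0.0], [0.0, -0.002, -1.0]]
wrist_force: [0.1, 0.5, -2.6]
gripper_width: 0.228
```

```bash
python3 snap.py 19 wrist
```

```text
27.25 [ 0.3682 -0.2101  0.0224] yawY 173.8352428648232 z [ 0.0021 -0.0004 -1.    ] F [-0.2335 -0.1778 -1.603 ] w 0.22761387383597037 j [ -7.5635  18.8805 -41.3945   0.0119 -29.6025   1.3884]
```

View pics/wrist19.png

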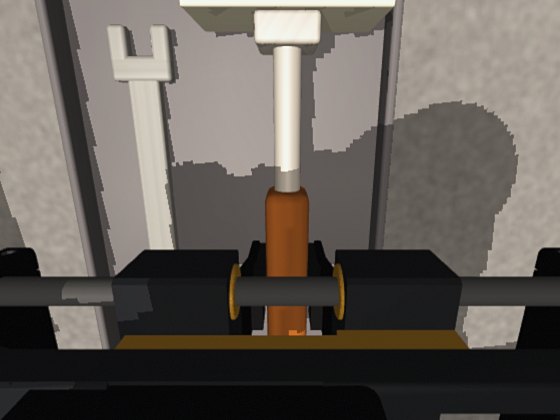

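The blade is inside the tray: its lower right corner at (378,28) is just inside the wall at (390,28). I'll shift 2–3 mm inwards and set it down.

Emit:
servo_tool --slide '[[0.04, 0, -0.03], [0, 0, -0.03], [0, 0, -0.03], [0, 0, -0.02], [0, 0, 0], [0, 0, 0]]' --twist '[[0, 0, 0], [0, 0, 0], [0, 0, 0], [0, 0, 0], [0, 0, 0], [0, 0, 0]]' --gripper '[1, 1, 1, 1, 1, 1]'

```text
time_s: 28.0
tcp_pos: [0.3697, -0.21, 0.0149]
ee_rot: [[-0.108, -0.994, -0.0], [-0.994, 0.108, 0.0], [-0.0, 0.0, -1.0]]
wrist_force: [-0.7, 0.4, -0.7]
gripper_width: 0.226
```

Emit:
servo_tool --slide '[[0, 0, -0.02], [0, 0, 0], [0, 0, 0]]' --twist '[[0, 0, 0], [0, 0, 0], [0, 0, 0]]' --gripper '[1, 1, 1]'

```text
time_s: 28.38
tcp_pos: [0.3698, -0.2101, 0.0145]
ee_rot: [[-0.107, -0.994, 0.0], [-0.994, 0.107, -0.0], [0.0, -0.0, -1.0]]
wrist_force: [-3.0, -0.3, 6.9]
gripper_width: 0.225
```

It has touched down, with about 7 N upward. Releasing and retreating up and away.

Emit:
servo_tool --slide '[[0, 0, 0], [0, 0, 0], [0, 0, 0], [0, 0, 0.15], [0, 0, 0.4], [0, 0, 0.8], [0, 0, 0.9], [0, 0, 0.8], [0, -0.6, 0.2], [0, -0.9, 0], [0, -0.9, 0], [0, -0.6, 0]]' --twist '[[0, 0, 0], [0, 0, 0], [0, 0, 0], [0, 0, 0], [0, 0, 0], [0, 0, 0], [0, 0, 0], [0, 0, 0], [0, 0, 0], [0, 0, 0], [0, 0, 0], [0, 0, 0]]' --gripper '[0.7, 0.56, 0.56, 0.56, 0.56, 0.56, 0.56, 0.56, 0.56, 0.56, 0.56, 0.56]'

```text
time_s: 29.88
tcp_pos: [0.3694, -0.392, 0.2092]
ee_rot: [[-0.109, -0.994, 0.0], [-0.994, 0.109, -0.0], [0.0, -0.0, -1.0]]
wrist_force: [0.3, 1.2, 1.0]
gripper_width: 0.44
```

Emit:
servo_tool --slide '[[0, -0.9, 0], [0, -0.9, 0], [0, -0.5, 0], [0, 0, 0]]' --twist '[[0, 0, 0], [0, 0, 0], [0, 0, 0], [0, 0, 0]]' --gripper '[0.5, 0.5, 0.5, 0.5]'

```text
time_s: 30.38
tcp_pos: [0.3691, -0.5296, 0.208]
ee_rot: [[-0.11, -0.994, -0.001], [-0.994, 0.11, 0.001], [-0.001, 0.001, -1.0]]
wrist_force: [-0.1, 0.3, 0.1]
gripper_width: 0.497
```

```bash
python3 snap.py 20 scene top; python3 rk.py 20; python3 - <<'E'
import cv2,numpy as np
s=cv2.imread("pics/scene20.png");t=cv2.imread("pics/top20.png")
a=cv2.resize(s[160:270,110:260],(720,528),interpolation=cv2.INTER_CUBIC);cv2.imwrite("pics/tray20.png",a)
E
```

```text
30.475 [ 0.3694 -0.5276  0.2086] yawY 173.79087291779712 z [-0.0004  0.0008 -1.    ] F [0.0201 1.7684 1.3124] w 0.5016584196594926 j [-40.6457  24.4585   2.2152  -0.0195 -67.8059  34.4439]
```

View pics/top20.png

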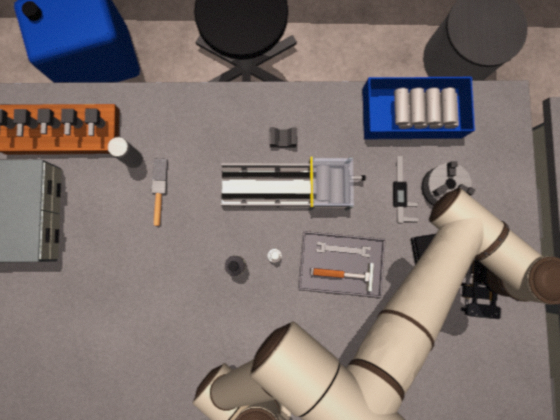

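View pics/c20.png

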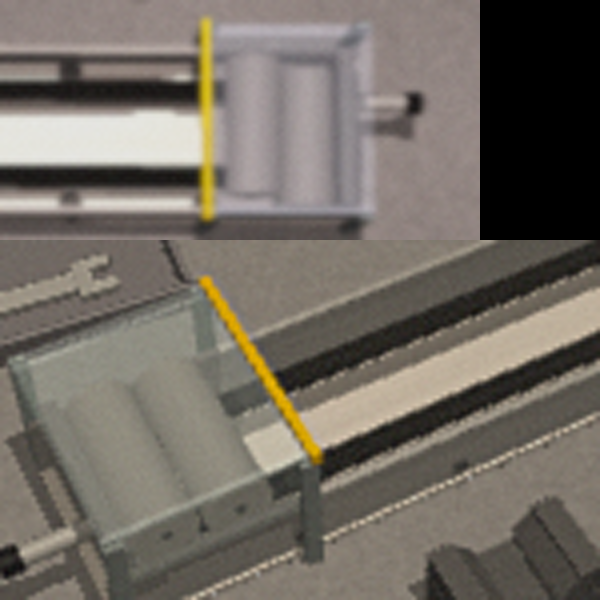

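View pics/tray20.png

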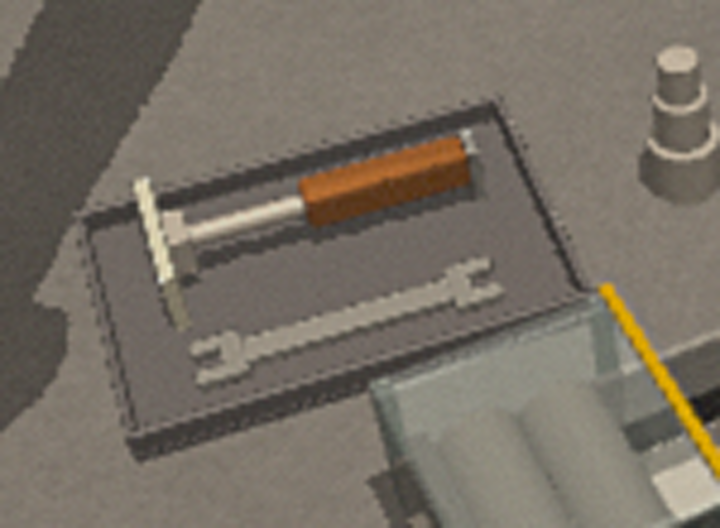

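The tools lie side by side in the tray. To check that the lead is fully home, I'll compare the heights of the two end-face centre dots.

```bash
python3 - <<'E'
from h import *
c=load("scene20")
def onx(u,v,x):
    o,d=ray(c,u,v);return o+d*(x-o[0])/d[0]
a=c["image"][275:295,218:258];cv2.imwrite("pics/dots.png",cv2.resize(a,None,fx=20,fy=20,interpolation=cv2.INTER_NEAREST))
for n,u,v in(("lead",167,535),("rear",241,507)):
    U=185+(u+.5)/4-.5;V=210+(v-240+.5)/4-.5
    for x in(.676,.68): print(n,(U,V),onx(U,V,x))
for z,y in((.044,-.239),(.050,-.239),(.050,-.199)): print(y,z,proj(c,(.678,y,z)))
E
```

```text
lead (226.375, 283.375) [ 0.676      -0.2374744   0.05334015]
lead (226.375, 283.375) [ 0.68       -0.23861948  0.05931435]
rear (244.875, 276.375) [ 0.676      -0.19502513  0.04896362]
rear (244.875, 276.375) [ 0.68       -0.19651302  0.05497316]
-0.239 0.044 [226.52891333 286.90614674]
-0.239 0.05 [226.25066405 285.28730569]
-0.199 0.05 [243.55993653 277.53082294]
```

View pics/dots.png

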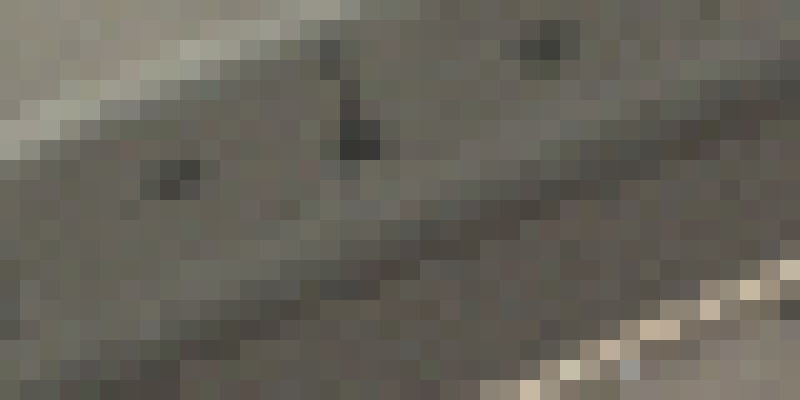

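```bash
python3 - <<'E'
from h import *
t=load("top20");s=load("scene20")
im=t["image"]
cv2.imwrite("pics/topz.png",cv2.resize(im[155:215,305:360],None,fx=10,fy=10,interpolation=cv2.INTER_CUBIC))
def onx(c,u,v,x):
    o,d=ray(c,u,v);return o+d*(x-o[0])/d[0]
E
```

```text
(no output)
```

View pics/topz.png

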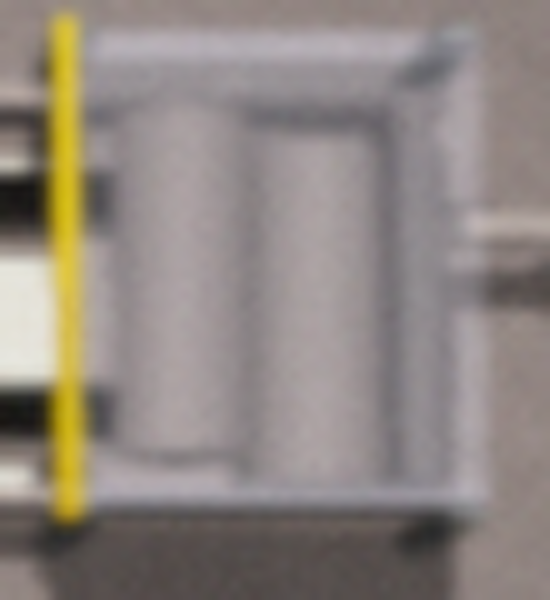

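```bash
python3 - <<'E'
from h import *
t=load("top20");s=load("scene20")
def onx(c,u,v,x):
    o,d=ray(c,u,v);return o+d*(x-o[0])/d[0]
f=lambda u,v:(305+u/10-.45,155+v/10-.45)
for n,u,z,v0,v1 in(("rear",180,.068,105,455),("lead",318,.062,135,482)):
    a,b=onz(t,*f(u,v0),z),onz(t,*f(u,v1),z);print(n,a,b,(a+b)/2)
    e=(a+b)[0]/2+.05
    d={"rear":(244.75,276.6),"lead":(226.4,283.4)}[n]
    print(" end-face dot on x=%.4f"%e,onx(s,*d,e))
E
```

```text
rear [ 0.67758542 -0.19689377  0.068     ] [ 0.57640174 -0.19458886  0.068     ] [ 0.62699358 -0.19574131  0.068     ]
 end-face dot on x=0.6770 [ 0.67699358 -0.19573149  0.04986851]
lead [ 0.66970259 -0.23729734  0.062     ] [ 0.56903393 -0.23467492  0.062     ] [ 0.61936826 -0.23598613  0.062     ]
 end-face dot on x=0.6694 [ 0.66936826 -0.2355315   0.04331053]
```

The end-face dots give the leading blank at z ≈ 43 mm (home is 44 mm) and the rear one at z ≈ 50 mm, on the rails about 40 mm behind. Handing in.

```bash
python3 -c "
from station import r
print(r.finish_job(), r.sense()['time_s'])"
```

```text
the job is handed in; nothing more can be done
the job is handed in; nothing more can be done
```

The infeed rack is ready and the job was handed in at about 30.5 s on the robot's clock. I cleared the spanner into the tool tray first. Then I rolled both blanks under the guard with the paddle's blade only and set the paddle down level in the tray beside the spanner.

**Blanks:** By the last pictures the leading blank's centre is at z ≈ 43 mm (home is 44 mm) and y ≈ −0.236 m. The nest works out at about −0.238 to −0.240 m, so that agrees within the camera's accuracy. The second blank is on the rails at z ≈ 50 mm, about 40 mm behind and square against the first.

**Sideways offset:** The leading blank sits about 8 mm sideways of the other, close to the side guide at its −x end. I left it there because it is seated and square.

**Forces:** The pushing force was about 6 N at most in the readings, and I read about 7 N when the paddle touched down in the tray.

**Other things:** In the last top view the bystanders look to be where they were at the start. The gripper never touched a blank, and none of the checks failed.

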